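Hold a specimen carrier square under the inspection microscope

ROBOT

A 6-joint arm with a two-finger parallel gripper is mounted at the origin on the work surface. World frame = base frame: x ahead of the robot, y to its left, z up, the work surface at z = 0. Lengths are in mm, angles in rad, forces in N, time in s.
With the tool pointing down it reaches from about 325 to 775 mm from the base axis. Payload 9.3 kg.
Tool frame: the origin (TCP) lies on the centre line of the jaws, within the pads' length; the fingertips stand manip.tips_ahead ahead of it and the grasp point (between the pads) lies 6 mm ahead of it (manip.tips_ahead is the distance from the TCP to the fingertips, in mm); z points along the fingers, y is the direction in which the jaws open and shut (so a half turn about z gives the same grasp; the last joint's range is limited). The gripper opens to 85 mm and grips with 20 to 120 N. Pads are 22 mm wide; open, the fingers measure 114 mm over their backs; the gripper's body (76 mm by 85 mm) begins 54 mm behind the grasp point. The pads swing forward as they close: fully open they stand 13 mm farther back than shut.
Start: joints at [-1.415, 0.259, 0.021, 1.334, 0, 1.418], TCP at [167.147, -523.983, 228.279] pointing down, gripper open.
Joint ranges: [-3.04, 3.04], [-0.91, 1.82], [-1.04, 1.36], [-1.92, 1.95], [-1.52, 1.45], [-3.14, 3.14]. Speed limits (rad/s): [2.22, 2.22, 2.79, 3.14, 3.14, 3.14].

INTERFACE

Orientations are given as a rotation vector (axis times angle).
In Python, from station import manip, eyes, order gives the robot as it stands.
- The arm moves only by the tool apply_moves, never from a script. Its argument "increments" is a list of rows, each an object of numbers: "rx", "ry", "rz": the turn, a rotation vector about the tool's x, y, z in degrees; "tx", "ty", "tz": the shift along the tool's x, y, z in m; "gripper": the gripper's target within -1 to 1 (fully open at 1, half-way at 0, shut at -1). A call has 1 to 12 rows; each row is the pose to reach, as a shift and turn from the pose commanded when the call began, along the tool's axes at that moment; what a row does not reach only later rows make up. A row lasts 1/8 s, in which the tool goes at most 62.5 mm and 10.7 degrees, less where a joint would pass 70% of its speed; a pose out of reach is approached as far as the arm can. A call with a gripper value outside its range is refused whole. The fingers move at their own pace and stop on an object; "force" is the grip in N (left out, the last holds). Time passes only in rows, so rows that repeat a pose let the fingers close. It gives the time, the measured TCP pose, the force and the opening at its end, in the units of the state.
- manip.state(): the state, without advancing time (a new reading comes with each control period).
- eyes.capture(name): name is "scene" or "side" or "wrist"; returns the picture (480x640x3 uint8, red, green, blue); there is no depth.
- eyes.camera_model(name): a dict with "fx", "fy", "cx", "cy" (pixels), "R" (3x3) and "t" (3): a world point X has camera coordinates R X + t. Camera axes: x right, y down, z forward; pixel columns grow to the right and rows downward; lengths in mm; the calibration is good to about 2 mm. The wrist camera is an equidistant fisheye: a pixel r from the principal point sees the ray r / f radians off the axis. A picture is of the moment at which its call begins: read the wrist's pose just before it. camera_model takes no time and is no camera call; for the wrist camera it gives the pose at the moment of the call.
- order.hand_in(): hands the job in, once; it reports no verdict.
The state is a dict: "time": time; "q": joint angles; "dq": joint speeds; "joint_efforts": joint torques, N m; "position": TCP position; "ee_rot": TCP orientation; "contact_force": force on the tool from outside, world axes, zero at the start; "wrist_torque": the same for the moment, N m; "gripper_width": opening from 0.0 (shut) to 1.0 (fully open).
Only numpy, scipy, OpenCV 4.12 (cv2) and the standard library are available. Lean on these libraries where they do the work, as an engineer would, in place of code of your own. Each camera call takes 0.05 s, during which the arm holds its last target.

TASK

Without lifting it off the grey ground plate, slide the specimen carrier in under the microscope's lens until its long side lies flat along the fence rail and its nose is against the stop block. Then hold it there with one firm diagonal push - towards the fence, towards the stop and down on the plate all at once - so that it cannot shift while the picture is taken, and finish while still pushing; do not let go. Touch neither the lens head nor its stand, and leave the dish, the jar and the small carton where they are.

Things in the scene. Friction and masses are not known exactly. Their poses are not given: they have to be found in the camera images.
- carrier: Specimen carrier, loose on the grey plate, 0.3 to 0.45 kg: aluminium plate 160 mm (own x) x 56 (y) x 14 thick. Round amber resin specimen, 32 mm across, on its nose half (+x), top at 34 mm; upright black grip block at the tail, 24 mm (x) x 18 (y), from 14 to 60 mm height. Origin: centre of the underside; nose face at x = +80. Starts right of the fence, short of the lens, up to 20 degrees askew.
- grip (a point): Middle of the carrier's black grip block, 60 mm behind the carrier's centre and 45 mm above its underside (15 mm below the block's top).
- specimen (a point): Centre of the top of the resin specimen, 45 mm ahead of the carrier's centre, 34 mm above its underside.
- fence: The fence: aluminium rail fixed on the plate, 200 mm long (own x, pointing away from the robot towards the stop) x 12 wide (own y) x 14 high. Origin: centre of its underside. The carrier's left (+y) side goes against its right-hand face, at own y = -6 mm; when seated, the carrier's origin is at y = -34 mm in this frame.
- stop: The stop: steel block fixed on the plate beyond the lens near the fence's far end, 20 mm (own x) x 34 (own y) x 24 high, same axes as the fence. Origin: centre of its underside. The carrier's nose goes against its near face, at own x = -10 mm; when seated, the carrier's origin is at x = -90 mm in this frame.
- scope: The microscope's stand, fixed: base plate 130 mm square and 28 high and a post 22 mm thick, 272 mm high, both centred at x = +125, y = +115 mm in this frame, and a round boom 200 mm above the plate from the post to the lens head. Origin: the point of the ground plate's top straight below the lens axis. Same axes as the fence.
- lens_head: The microscope's lens head, fixed, hanging from the boom: upright round body 44 mm across at most, from 50 mm to 242 mm above the ground plate. Origin: point on the plate below its axis. The seated specimen lies within 12 mm of its axis, with 16 mm of air above it; the grip block then stays about 105 mm on the robot's side of it.
- lens (a point): Centre of the lens, the underside of the lens head, 50 mm above the plate.
- plate: Ground plate of the microscope, fixed flat on the bench, grey, 333 mm (own x) x 289 (own y), 6 mm thick: the carrier, fence and stop all stand on it, and the carrier slides easily (friction about 0.25, as against fence and stop). Origin: on its top face, straight below the lens axis; it reaches from x = -270 to +63 mm and from y = -240 to +49 mm. Same axes as the fence.
- dish: Closed clear dish 80 mm across, 16 mm high, loose on the bench to the left of the fence; origin at its underside's centre. Leave alone.
- jar: Small jar with a cap, 44 mm across, 65 mm high, loose on the ground plate to the right of the lens; origin at its underside's centre. Leave alone.
- slide_box: Small carton 80 x 32 x 26 mm, loose on the left of the fence; origin at its underside's centre. Leave alone.
Mind the look-alikes: they are no part of the job. There is more than one size of the carrier; the one meant has the size given above.

How it is judged (in metres and radians):
On the way, in this order (a step that is already met when the one before it is completed fails the run):
1. the specimen comes under the lens with the carrier on the plate, not yet pressed home (horizontal distance between specimen and lens below 0.04 m and z of carrier in the frame of plate below 0.015 m), for 0.1 s.
2. the carrier is against fence and stop and pressed against fence, stop and plate together (y of carrier in the frame of fence between -0.0365 and -0.0315 m and x of carrier in the frame of stop between -0.0925 and -0.0875 m and angle between the x axis of carrier and the x axis of fence, either way round below 0.025 rad and angle between carrier's own z axis and vertical below 0.02 rad and z of carrier in the frame of plate below 0.003 m and contact force between carrier and fence above 2 N and contact force between carrier and stop above 2 N and contact force between carrier and plate above 6 N and (contact force between carrier and the fingers above 1 N or contact force between carrier and the arm above 1 N) and linear speed of carrier below 0.01 m/s), for 0.3 s.
At the end, for the whole second after the job is handed in: Carrier flat on the plate and at rest, side along the fence (gap under 2.5 mm, 0.025 rad), nose within 2.5 mm of the stop, and the robot still pushing it: over 2 N on the fence, over 2 N on the stop, over 6 N on the plate (its weight is 3 to 4.3 N), through the last second (all of step 2); the arm keeps its last pose, push and grip.
It fails at once if the lens head or stand is touched by the robot or the carrier (contact force between scope and carrier above 0.5 N or contact force between scope and the fingers above 0.5 N or contact force between scope and the arm above 0.5 N).
It fails at once if the carrier is lifted more than 20 mm off the plate (z of carrier in the frame of plate above 0.02 m).
It fails at once if the dish, jar or carton is moved more than 20 mm (distance of any of dish, jar, slide_box from where it was at the start of the episode above 0.02 m).
It also fails if it takes over 54 s, if anything falls off the work surface, if the arm or the gripper's body presses on something with over 40 N, if the wrist force passes 120 N, or if a joint passes its speed limit or range.

## Working session

There is one attempt and no reset: what is moved stays moved. The work goes in short steps, Python scripts to look and compute and a tool call to move; the robot and the scene stay as the last step left them, time stands still between calls to the robot, and variables do not carry over. Pictures are saved under pics/ and viewed, and the job is handed in when it is done.

Besides the shell and the picture viewer there is one more tool, called by a JSON object that holds its "name" and its "arguments". apply_moves: Moves the arm, as the interface text tells. Its arguments: {"type":"object","properties":{"increments":{"type":"array","items":{"type":"object","properties":{"rx":{"type":"number"},"ry":{"type":"number"},"rz":{"type":"number"},"tx":{"type":"number"},"ty":{"type":"number"},"tz":{"type":"number"},"gripper":{"type":"number"}}}},"force":{"type":"number"}},"required":["increments"]}

```bash
mkdir -p pics; ls
python3 - <<'E'
from station import manip, eyes, order
import cv2
print(manip.state(), manip.tips_ahead)
for n in ["scene","side","wrist"]:
    m=eyes.camera_model(n); print(n,m)
    cv2.imwrite(f"pics/{n}0.png",eyes.capture(n)[:,:,::-1])
E
```

```text
pics
{'time': 0.0, 'q': array([-1.41459996e+00,  2.59189772e-01,  2.07697005e-02,  1.33369391e+00,
       -9.79132481e-06,  1.41821038e+00]), 'dq': array([-1.29924121e-03,  7.88432272e-05,  1.23948509e-03,  2.05294448e-04,
        3.42969700e-04, -3.45399726e-04]), 'joint_efforts': array([-6.60847650e-05, -5.55641592e+01,  3.44525421e+01,  1.39297600e-02,
       -3.44123973e-04,  1.15130638e-05]), 'position': array([ 167.10050532, -523.70856085,  227.6706074 ]), 'ee_rot': array([-3.10292251e+00, -4.82906887e-01,  1.91084992e-05]), 'contact_force': array([-0.04234217, -0.05048609, -0.04130935]), 'wrist_torque': array([ 0.01333794, -0.00964884, -0.04238706]), 'gripper_width': 1.0023783179059926} 25.0
scene {'fx': 559.8589323509196, 'fy': 559.8589323509196, 'cx': 317.46382242811273, 'cy': 236.49792324088537, 'R': array([[-0.85156728,  0.5240469 ,  0.01442273],
       [ 0.40912845,  0.68152544, -0.60674294],
       [-0.32779121, -0.51078168, -0.79476726]]), 't': array([ 463.28134231, -230.9010298 , 1354.39226446])}
side {'fx': 444.04495709658846, 'fy': 444.04495709658846, 'cx': 320.60590881772504, 'cy': 242.21325780513914, 'R': array([[ 0.99478406, -0.10127625, -0.01215671],
       [-0.06002223, -0.48483105, -0.87254581],
       [ 0.08247422,  0.86872434, -0.48838103]]), 't': array([-574.63242252,  141.79704904,  605.32348083])}
wrist {'fx': 371.64829954431775, 'fy': 371.64829954431775, 'cx': 318.76884914097417, 'cy': 234.61109119126732, 'R': array([[ 0.30443524, -0.95253027, -0.00229575],
       [-0.92032173, -0.29476093,  0.2571457 ],
       [-0.24561576, -0.07617139, -0.96636992]]), 't': array([-548.83880089,  -34.76273132,  378.78689777])}
```

View pics/scene0.png

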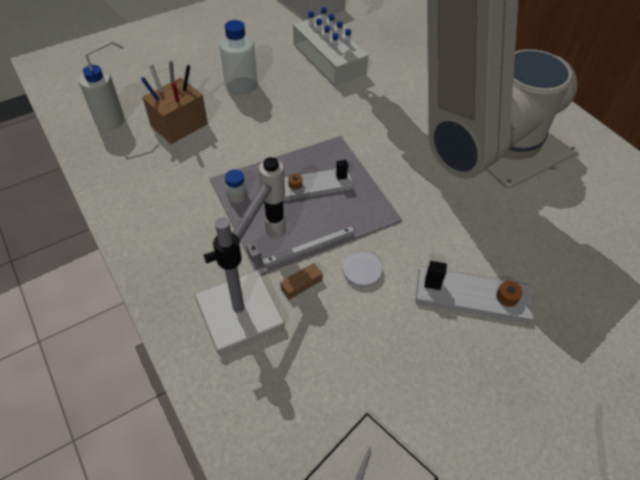

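View pics/side0.png

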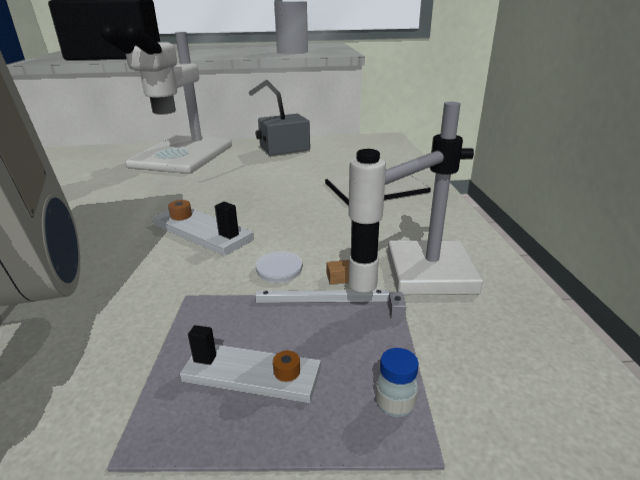

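View pics/wrist0.png

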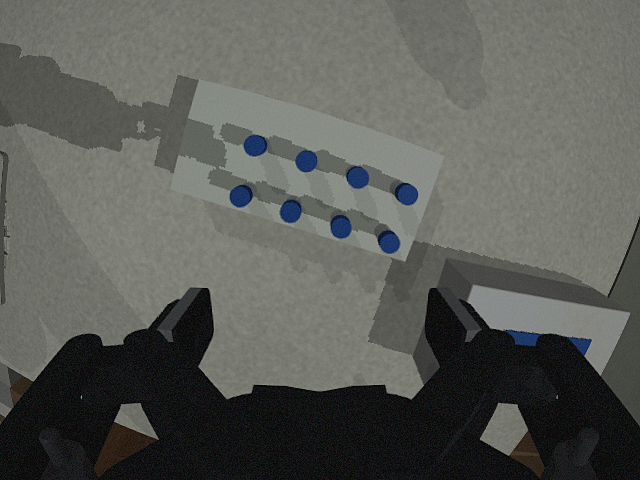

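The carrier could be confused between two things. One is the carrier on the grey plate, at scene (318,183) and side (250,370). The other is the larger look-alike off the plate, at scene (475,295) and side (208,230). By the description, I want the one on the plate. The fence is at side (325,296), the stop at (397,305), the jar at (397,380), the dish at (280,266) and the carton at (337,272). Next are close crops to measure from.

Run:
```python
import cv2
s=cv2.imread("pics/side0.png")
cv2.imwrite("pics/c1.png",cv2.resize(s[315:405,170:330],None,fx=5,fy=5,interpolation=cv2.INTER_CUBIC))
cv2.imwrite("pics/c2.png",cv2.resize(s[260:330,250:410],None,fx=5,fy=5,interpolation=cv2.INTER_CUBIC))
s=cv2.imread("pics/scene0.png")
cv2.imwrite("pics/c3.png",cv2.resize(s[140:280,220:370],None,fx=4,fy=4,interpolation=cv2.INTER_CUBIC))
```

```text
(no output)
```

View pics/c1.png

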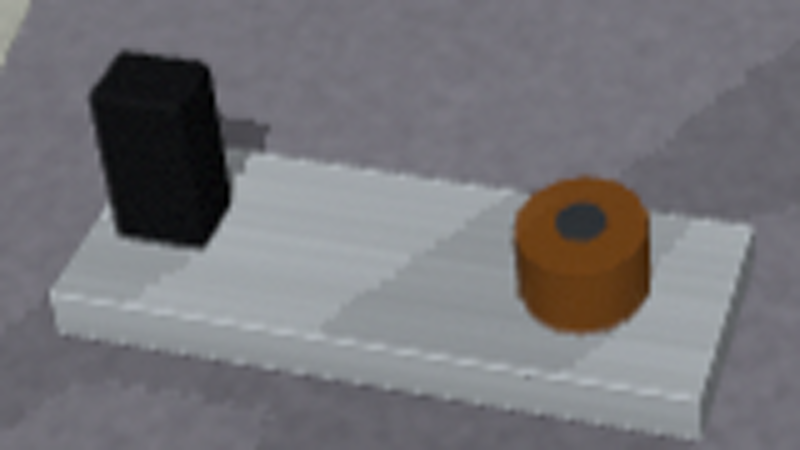

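View pics/c2.png

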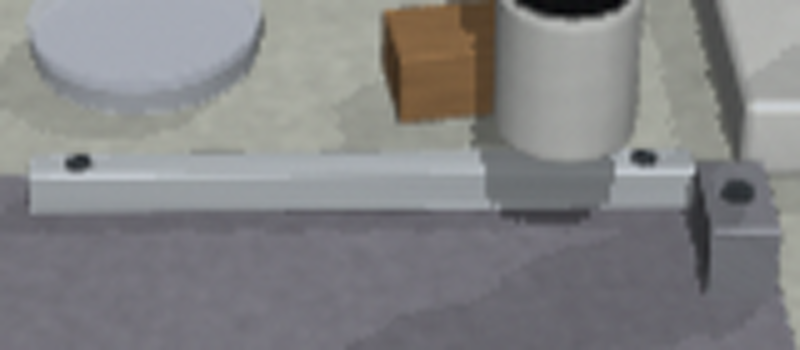

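View pics/c3.png

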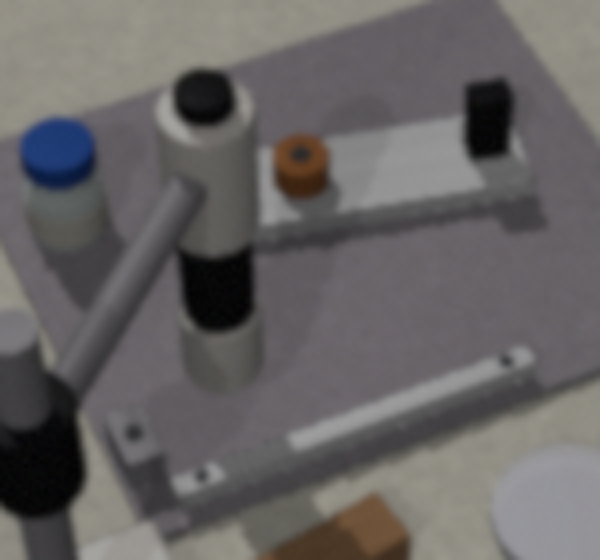

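```bash
cat > h.py <<'E'
import numpy as np
from station import manip, eyes, order
def ray(n,px,m=None):
    m=m or eyes.camera_model(n); u,v=px
    d=np.array([(u-m['cx'])/m['fx'],(v-m['cy'])/m['fy'],1.])
    R=np.array(m['R']);t=np.array(m['t'])
    return -R.T@t, R.T@d
def onz(n,px,z):
    o,d=ray(n,px); return (o+d*(z-o[2])/d[2])
def two(p1,p2):
    (o1,d1),(o2,d2)=ray("side",p1),ray("scene",p2)
    s=np.linalg.lstsq(np.c_[d1,-d2],o2-o1,rcond=None)[0]
    a,b=o1+d1*s[0],o2+d2*s[1]; return (a+b)/2,np.linalg.norm(a-b)
E
python3 - <<'E'
from h import *
np.set_printoptions(precision=1,suppress=True)
c=lambda x,y,s,ox,oy:((x+.5)/s-.5+ox,(y+.5)/s-.5+oy)
c1=lambda x,y:c(x,y,5,170,315); c2=lambda x,y:c(x,y,5,250,260); c3=lambda x,y:c(x,y,4,220,140)
print("plate",[onz("side",p,6)[:2] for p in [(186,296),(113,466),(442,466)]])
P={}
for k,p,z in [("TR",(52,295),20),("NR",(700,400),20),("NL",(752,228),20),("TRb",(58,333),6),("NRb",(700,438),6),("Lmid",(265,153),20),("spec",(581,222),40),("g1",(92,95),66),("g2",(122,50),66),("g3",(207,62),66)]:
    P[k]=onz("side",c1(*p),z); print(k,P[k])
for k,p,z in [("Fb0",(30,213),6),("Fb1",(692,207),6),("Ft0",(30,178),20),("Ft1",(692,175),20),("Fscrew0",(78,162),20),("Fscrew1",(643,157),20),("Sscrew",(738,192),30),("Sfr",(712,232),30),("Sfr2",(780,232),30)]:
    P[k]=onz("side",c2(*p),z); print(k,P[k])
for k,p,z in [("spec",(300,154),40),("Fs0",(507,360),20),("Fs1",(203,476),20),("Sscrew",(133,432),30),("g_r",(512,90),66),("g_l",(467,90),66),("TL",(533,188),20)]:
    print("scene",k,onz("scene",c3(*p),z))
print(two(c1(581,222),c3(300,154)),two(c2(78,162),c3(507,360)),two(c2(643,157),c3(203,476)),two(c2(738,192),c3(133,432)))
a=lambda p,q:np.degrees(np.arctan2(*(q-p)[[1,0]]))
print(a(P['TR'],P['NR']),a(P['TRb'],P['NRb']),a(P['Lmid'],P['NL']),a(P['Fb0'],P['Fb1']),a(P['Fscrew0'],P['Fscrew1']),np.linalg.norm(P['TR']-P['NR']),np.linalg.norm(P['NL']-P['NR']))
E
```

```text
plate [array([374.4,  63.3]), array([ 348.3, -219.4]), array([ 671.7, -255. ])]
TR [ 398.  -115.2   20. ]
NR [ 548.8 -164.1   20. ]
NL [ 565.7 -112.1   20. ]
TRb [ 396.9 -113.7    6. ]
NRb [ 548.6 -162.6    6. ]
Lmid [444.1 -71.3  20. ]
spec [ 524.4 -126.2   40. ]
g1 [411.9 -98.6  66. ]
g2 [416.5 -82.8  66. ]
g3 [437.5 -89.7  66. ]
Fb0 [482.3  34.6   6. ]
Fb1 [681.5  14.1   6. ]
Ft0 [483.5  33.1  20. ]
Ft1 [680.   11.3  20. ]
Fscrew0 [497.8  39.7  20. ]
Fscrew1 [667.5  22.1  20. ]
Sscrew [687.3 -11.7  30. ]
Sfr [675.4 -29.2  30. ]
Sfr2 [694.2 -31.4  30. ]
scene spec [ 525.  -126.7   40. ]
scene Fs0 [497.2  37.3  20. ]
scene Fs1 [666.7  20.7  20. ]
scene Sscrew [686.6 -14.2  30. ]
scene g_r [414.8 -87.4  66. ]
scene g_l [435.7 -99.9  66. ]
scene TL [418.9 -55.6  20. ]
(array([ 524.7, -126.5,   40.2]), np.float64(0.6898180141316012)) (array([497.8,  38. ,  21.2]), np.float64(0.09297798773765012)) (array([667.1,  21.1,  20.7]), np.float64(0.32290495293021726)) (array([686.8, -13.3,  31.2]), np.float64(0.09375386068541706))
-17.97633925141866 -17.853129961016744 -18.5629647660257 -5.884210254137073 -5.92078042346225 158.50398942541645 54.68779825799171
```

```bash
cat >> h.py <<'E'
from scipy.spatial.transform import Rotation as Ro
def delta(target,yaw_tool_y=None):
    """shift (mm) in tool axes to world target; turn about tool z (deg) so tool y gets this world angle"""
    s=manip.state(); R=Ro.from_rotvec(s['ee_rot']).as_matrix()
    d=R.T@(np.array(target)-s['position'])
    r=None
    if yaw_tool_y is not None:
        a=np.radians(yaw_tool_y); want=np.array([[np.sin(a),np.cos(a),0],[-np.cos(a),np.sin(a),0],[0,0,-1.]]).T
        r=np.degrees(Ro.from_matrix(R.T@want).as_rotvec())
    return d,r
E
python3 - <<'E'
from h import *
np.set_printoptions(precision=2,suppress=True)
print(delta([424.6,-94.3,228],72.0))
# lens: head bottom silhouettes centre side, jar, bottle
print(onz("side",(363.3,288),56), onz("scene",(240,88),0))
print(onz("side",(280,270),5),onz("side",(338,275),13),onz("side",(397,405),6))
E
```

```text
Traceback (most recent call last):
  File "h.py", line 22, in delta
    r=np.degrees(Ro.from_matrix(R.T@want).as_rotvec())
                 ~~~~~~~~~~~~~~^^^^^^^^^^
  File "scipy/spatial/transform/_rotation.pyx", line 1143, in scipy.spatial.transform._rotation.Rotation.from_matrix
ValueError: Non-positive determinant (left-handed or null coordinate frame) in rotation matrix 0: [[ 1.   -0.01 -0.  ]
 [-0.01 -1.    0.  ]
 [ 0.    0.    1.  ]].
```

```bash
sed -i 's/want=np.array.*$/want=np.array([[-np.sin(a),np.cos(a),0],[np.cos(a),np.sin(a),0],[0,0,-1.]]).T/' h.py
python3 - <<'E'
from h import *
np.set_printoptions(precision=2,suppress=True)
print(delta([424.6,-94.3,228],72.0))
print(onz("side",(363.3,288),56), onz("scene",(240,88),0))
print(onz("side",(280,270),5),onz("side",(338,275),13),onz("side",(397,405),6))
E
```

```text
(array([ 375.84, -330.9 ,    0.2 ]), array([  -0.01,   -0.07, -144.31]))
[635.95 -17.83  56.  ] [ 467.29 -510.75    0.  ]
[521.01 121.94   5.  ] [614.68  83.05  13.  ] [ 646.37 -177.54    6.  ]
```

{"name": "apply_moves", "arguments": {"increments": [{"tx":0.03,"ty":-0.027,"rz":-10},{"tx":0.062,"ty":-0.055,"rz":-20},{"tx":0.094,"ty":-0.082,"rz":-30},{"tx":0.125,"ty":-0.11,"rz":-40},{"tx":0.157,"ty":-0.138,"rz":-50},{"tx":0.188,"ty":-0.165,"rz":-60},{"tx":0.22,"ty":-0.193,"rz":-70},{"tx":0.25,"ty":-0.22,"rz":-80},{"tx":0.282,"ty":-0.248,"rz":-90},{"tx":0.313,"ty":-0.275,"rz":-100},{"tx":0.345,"ty":-0.303,"rz":-110},{"tx":0.376,"ty":-0.331,"rz":-120}]}}

```text
invalid input
```

Run:
```python
from h import *
np.set_printoptions(precision=3,suppress=True)
s=manip.state();print(s['time'],s['q'],s['position'])
print(delta([424.6,-94.3,150],72.0))
```

```text
0.15 [-1.415  0.259  0.021  1.334 -0.     1.418] [ 167.11  -523.776  227.824]
(array([ 375.828, -330.825,   78.2  ]), array([  -0.014,   -0.074, -144.306]))
```

{"name": "apply_moves", "arguments": {"increments": [{"tx":0.03,"ty":-0.027,"tz":0,"rx":0,"ry":0,"rz":-10,"gripper":1},{"tx":0.062,"ty":-0.055,"tz":0,"rx":0,"ry":0,"rz":-20,"gripper":1},{"tx":0.094,"ty":-0.082,"tz":0,"rx":0,"ry":0,"rz":-30,"gripper":1},{"tx":0.125,"ty":-0.11,"tz":0,"rx":0,"ry":0,"rz":-40,"gripper":1},{"tx":0.157,"ty":-0.138,"tz":0,"rx":0,"ry":0,"rz":-50,"gripper":1},{"tx":0.188,"ty":-0.165,"tz":0,"rx":0,"ry":0,"rz":-60,"gripper":1},{"tx":0.22,"ty":-0.193,"tz":0,"rx":0,"ry":0,"rz":-70,"gripper":1},{"tx":0.25,"ty":-0.22,"tz":0,"rx":0,"ry":0,"rz":-80,"gripper":1},{"tx":0.282,"ty":-0.248,"tz":0,"rx":0,"ry":0,"rz":-90,"gripper":1},{"tx":0.313,"ty":-0.275,"tz":0,"rx":0,"ry":0,"rz":-100,"gripper":1},{"tx":0.345,"ty":-0.303,"tz":0,"rx":0,"ry":0,"rz":-110,"gripper":1},{"tx":0.376,"ty":-0.331,"tz":0,"rx":0,"ry":0,"rz":-120,"gripper":1}]}}

```text
time: 1.65
position: [425.3, -93.0, 228.2]
ee_rot: [-1.125, -2.933, 0.0]
contact_force: [0.5, -0.4, 1.4]
gripper_width: 1.002
```

Run:
```python
from h import *
np.set_printoptions(precision=3,suppress=True)
s=manip.state();print(s['time'],s['q'],s['position'])
print(delta([424.6,-94.3,150],72.0))
```

```text
1.65 [-0.409  0.063 -0.221  1.287 -0.     0.324] [425.262 -93.032 228.211]
(array([-0.356, -1.384, 78.211]), array([ -0.   ,  -0.001, -23.976]))
```

{"name": "apply_moves", "arguments": {"increments": [{"tx":0,"ty":-0.0005,"tz":0.03,"rx":0,"ry":0,"rz":-8,"gripper":1},{"tx":0,"ty":-0.001,"tz":0.06,"rx":0,"ry":0,"rz":-16,"gripper":1},{"tx":0,"ty":-0.001,"tz":0.09,"rx":0,"ry":0,"rz":-24,"gripper":1},{"tx":0,"ty":-0.001,"tz":0.11,"rx":0,"ry":0,"rz":-24,"gripper":1},{"tx":0,"ty":-0.001,"tz":0.11,"rx":0,"ry":0,"rz":-24,"gripper":1}]}}

```text
time: 2.28
position: [423.2, -94.7, 117.2]
ee_rot: [-0.5, -3.099, -0.001]
contact_force: [-0.2, -1.3, 0.2]
gripper_width: 1.004
```

Run:
```python
from h import *
import cv2
np.set_printoptions(precision=3,suppress=True)
s=manip.state();print(s['time'],s['q'],s['position'])
print(delta([424.6,-94.3,57],72.0))
cv2.imwrite("pics/w1.png",eyes.capture("wrist")[:,:,::-1])
cv2.imwrite("pics/s1.png",cv2.resize(eyes.capture("side")[200:420,120:420,::-1],None,fx=2.6,fy=2.6))
```

```text
2.275 [-0.414  0.13  -0.441  1.003 -0.    -0.094] [423.167 -94.701 117.197]
(array([-1.415,  0.816, 60.193]), array([ 0.015, -0.172, -0.319]))
```

View pics/w1.png

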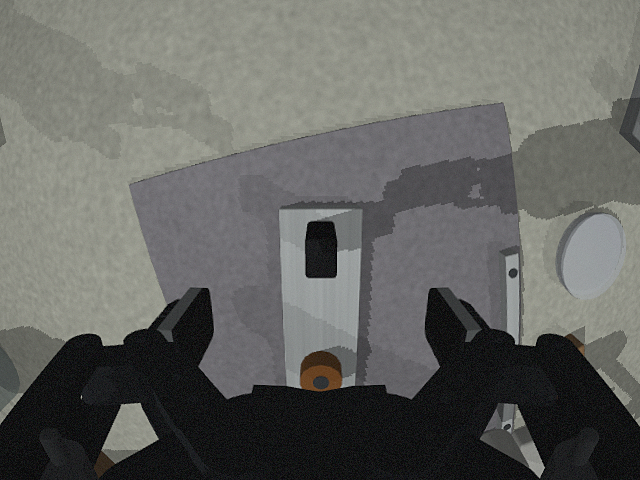

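View pics/s1.png

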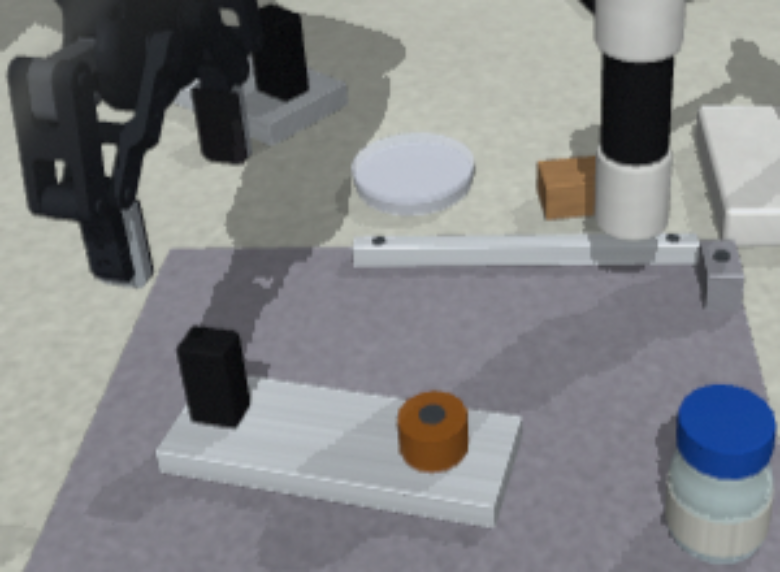

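Wrist view: the block is at (321,250), centred between the fingers, and the carrier runs straight down the picture, so the yaw is right. The side view also shows the fingers straddling the block. Descending.

{"name": "apply_moves", "arguments": {"increments": [{"tx":-0.001,"ty":0.001,"tz":0.02,"rx":0,"ry":0,"rz":0,"gripper":1},{"tx":-0.001,"ty":0.001,"tz":0.04,"rx":0,"ry":0,"rz":0,"gripper":1},{"tx":-0.001,"ty":0.001,"tz":0.055,"rx":0,"ry":0,"rz":0,"gripper":1},{"tx":-0.001,"ty":0.001,"tz":0.06,"rx":0,"ry":0,"rz":0,"gripper":1},{"tx":-0.001,"ty":0.001,"tz":0.06,"rx":0,"ry":0,"rz":0,"gripper":1},{"tx":-0.001,"ty":0.001,"tz":0.06,"rx":0,"ry":0,"rz":0,"gripper":1}]}}

```text
time: 3.12
position: [425.9, -94.7, 59.1]
ee_rot: [0.5, 3.1, -0.001]
contact_force: [0.3, -0.2, 0.8]
gripper_width: 0.999
```

Run:
```python
from h import *
import cv2
np.set_printoptions(precision=3,suppress=True)
s=manip.state();print(s['time'],s['contact_force'],s['position'])
print(delta([424.6,-94.3,57],72.0))
cv2.imwrite("pics/w2.png",eyes.capture("wrist")[:,:,::-1])
cv2.imwrite("pics/s2.png",cv2.resize(eyes.capture("side")[200:420,120:420,::-1],None,fx=2.6,fy=2.6))
```

```text
3.125 [ 0.253 -0.178  0.779] [425.88  -94.711  59.076]
(array([ 1.347, -0.011,  2.074]), array([-0.007,  0.078, -0.311]))
```

View pics/w2.png

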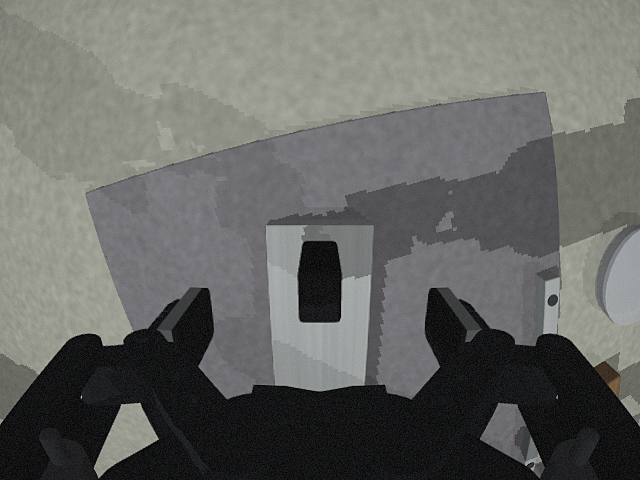

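View pics/s2.png

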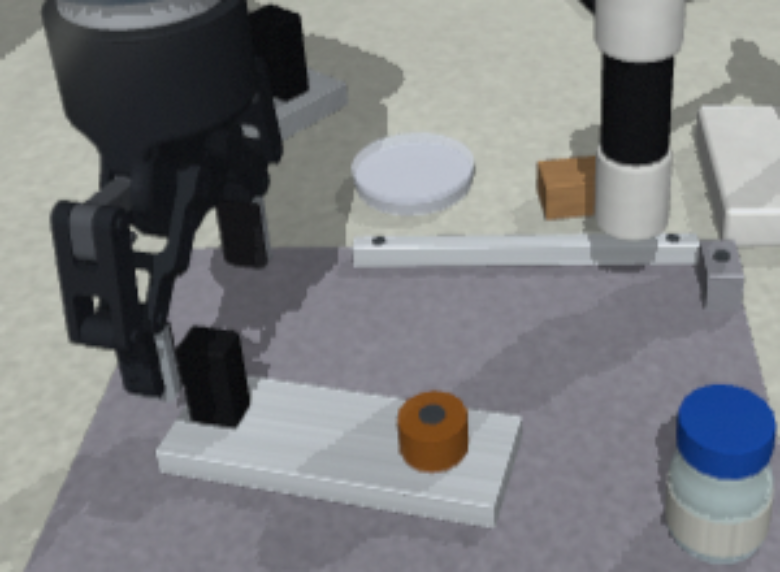

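Run:
```python
from h import *
m=eyes.camera_model("side");R=Ro.from_rotvec(manip.state()['ee_rot']).as_matrix();p=manip.state()['position']
print(R.round(3))
def pr(X):
    c=m['R']@X+m['t']; return ((m['fx']*c[0]/c[2]+m['cx']-120)*2.6,(m['fy']*c[1]/c[2]+m['cy']-200)*2.6)
for l in [(0,0,0),(0,42.5,12),(0,-42.5,12),(11,-42.5,12),(-11,-42.5,12),(0,-42.5,25)]: print(l,np.round(pr(p+R@np.array(l,float)),0))
print(pr(np.array([424.6,-94.3,66.])))
```

```text
[[-0.949  0.314  0.001]
 [ 0.314  0.949 -0.   ]
 [-0.001 -0.    -1.   ]]
(0, 0, 0) [211. 351.]
(0, 42.5, 12) [253. 314.]
(0, -42.5, 12) [172. 437.]
(11, -42.5, 12) [148. 433.]
(-11, -42.5, 12) [195. 441.]
(0, -42.5, 25) [176. 459.]
(np.float64(206.72196747628948), np.float64(338.9146652605252))
```

Run:
```python
from h import *
m=eyes.camera_model("wrist");s=manip.state();R=Ro.from_rotvec(s['ee_rot']).as_matrix();p=s['position']
ms=eyes.camera_model("side")
def pw(X):
    c=m['R']@X+m['t']; r=np.hypot(c[0],c[1]); th=np.arctan2(r,c[2]); return np.round([m['cx']+m['fx']*th*c[0]/r, m['cy']+m['fx']*th*c[1]/r])
def ps(X):
    c=ms['R']@X+ms['t']; return np.round([(ms['fx']*c[0]/c[2]+ms['cx']-120)*2.6,(ms['fy']*c[1]/c[2]+ms['cy']-200)*2.6])
for z in (25,12,0,-10):
  for l in [(11,-42.5,z),(-11,-42.5,z),(11,42.5,z)]:
    X=p+R@np.array(l,float); print(l,pw(X),ps(X))
u=np.array([np.cos(np.radians(-18)),np.sin(np.radians(-18)),0]);v=np.array([-u[1],u[0],0])
for a,b,z in [(12,9,66),(12,-9,66),(-12,9,66),(-12,-9,66),(-12,9,20),(-20,28,20),(-20,-28,20)]:
    print(a,b,z,pw(np.array([424.6,-94.3,z])+a*u+b*v))
s=eyes.capture
```

```text
(11, -42.5, 25) [233. 253.] [153. 455.]
(-11, -42.5, 25) [236. 294.] [200. 463.]
(11, 42.5, 25) [405. 253.] [236. 331.]
(11, -42.5, 12) [227. 262.] [148. 433.]
(-11, -42.5, 12) [230. 305.] [195. 441.]
(11, 42.5, 12) [412. 262.] [232. 311.]
(11, -42.5, 0) [220. 271.] [144. 413.]
(-11, -42.5, 0) [225. 316.] [191. 420.]
(11, 42.5, 0) [418. 271.] [229. 291.]
(11, -42.5, -10) [214. 280.] [140. 395.]
(-11, -42.5, -10) [219. 327.] [187. 403.]
(11, 42.5, -10) [424. 280.] [226. 275.]
12 9 66 [340. 326.]
12 -9 66 [298. 326.]
-12 9 66 [341. 273.]
-12 -9 66 [296. 273.]
-12 9 20 [336. 241.]
-20 28 20 [373. 226.]
-20 -28 20 [264. 227.]
```

The block's predicted corners match the wrist picture (top face rows 273–326). The open tips look higher than expected, about 12 mm behind the TCP. They should swing forward on closing, so I'll close here, with safe height either way, and then check.

{"name": "apply_moves", "arguments": {"increments": [{"tx":0,"ty":0,"tz":0,"rx":0,"ry":0,"rz":0,"gripper":-0.3},{"tx":0,"ty":0,"tz":0,"rx":0,"ry":0,"rz":0,"gripper":-0.3},{"tx":0,"ty":0,"tz":0,"rx":0,"ry":0,"rz":0,"gripper":-0.3},{"tx":0,"ty":0,"tz":0,"rx":0,"ry":0,"rz":0,"gripper":-0.3},{"tx":0,"ty":0,"tz":0,"rx":0,"ry":0,"rz":0,"gripper":-0.3},{"tx":0,"ty":0,"tz":0,"rx":0,"ry":0,"rz":0,"gripper":-0.3}], "force": 30}}

```text
time: 3.98
position: [425.3, -94.5, 58.3]
ee_rot: [-0.5, -3.102, 0.0]
contact_force: [-0.4, 0.2, -0.4]
gripper_width: 0.352
```

Run:
```python
from h import *
import cv2
np.set_printoptions(precision=3,suppress=True)
s=manip.state();print(s['time'],s['contact_force'],s['position'],s['gripper_width'])
cv2.imwrite("pics/s3.png",cv2.resize(eyes.capture("side")[200:420,120:420,::-1],None,fx=2.6,fy=2.6))
```

```text
3.975 [-0.414  0.201 -0.359] [425.336 -94.469  58.266] 0.35203472951951875
```

View pics/s3.png

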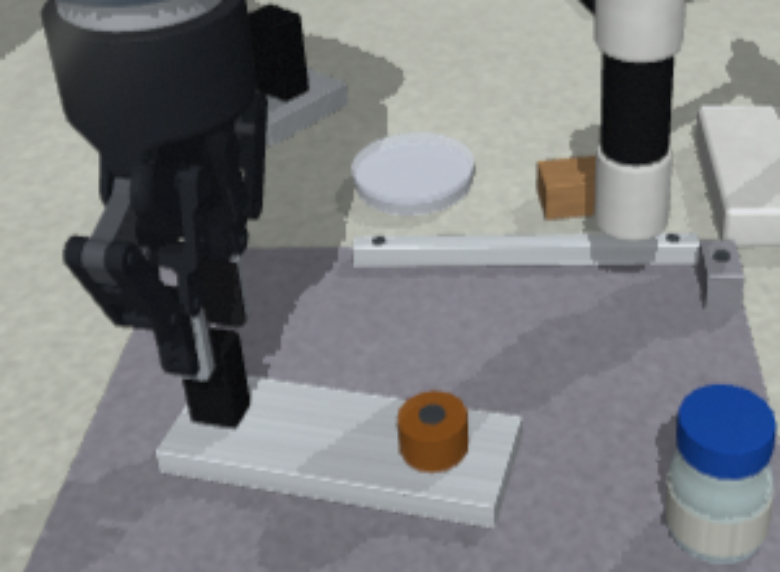

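The pads' lower ends show at crop (205,380), which puts the tips at about TCP level (z≈58). They would only overlap the block by 8 mm, so I'm going 20 mm lower, with the tips still about 18 mm above the carrier plate, before gripping.

{"name": "apply_moves", "arguments": {"increments": [{"tx":0.0005,"ty":0,"tz":0.007,"rx":0,"ry":0,"rz":0,"gripper":-0.3},{"tx":0.0005,"ty":0,"tz":0.014,"rx":0,"ry":0,"rz":0,"gripper":-0.3},{"tx":0.0005,"ty":0,"tz":0.02,"rx":0,"ry":0,"rz":0,"gripper":-0.3},{"tx":0.0005,"ty":0,"tz":0.02,"rx":0,"ry":0,"rz":0,"gripper":-0.3}]}}

```text
time: 4.53
position: [424.5, -94.2, 37.7]
ee_rot: [-0.5, -3.1, -0.0]
contact_force: [0.4, 0.2, 0.4]
gripper_width: 0.348
```

{"name": "apply_moves", "arguments": {"increments": [{"tx":0.0005,"ty":0,"tz":0,"rx":0,"ry":0,"rz":0,"gripper":-1},{"tx":0,"ty":0,"tz":0,"rx":0,"ry":0,"rz":0,"gripper":-1},{"tx":0,"ty":0,"tz":0,"rx":0,"ry":0,"rz":0,"gripper":-1},{"tx":0,"ty":0,"tz":0,"rx":0,"ry":0,"rz":0,"gripper":-1}], "force": 40}}

```text
time: 5.03
position: [424.8, -94.3, 38.3]
ee_rot: [-0.5, -3.102, -0.0]
contact_force: [-0.5, 0.3, -0.5]
gripper_width: 0.2
```

Run:
```python
from h import *
import cv2
np.set_printoptions(precision=3,suppress=True)
s=manip.state();print(s['time'],s['contact_force'],s['wrist_torque'],s['position'],s['gripper_width'])
cv2.imwrite("pics/s4.png",cv2.resize(eyes.capture("side")[200:420,120:420,::-1],None,fx=2.6,fy=2.6))
```

```text
5.025 [-0.478  0.253 -0.539] [0.018 0.177 0.035] [424.806 -94.278  38.309] 0.20048084261001728
```

View pics/s4.png

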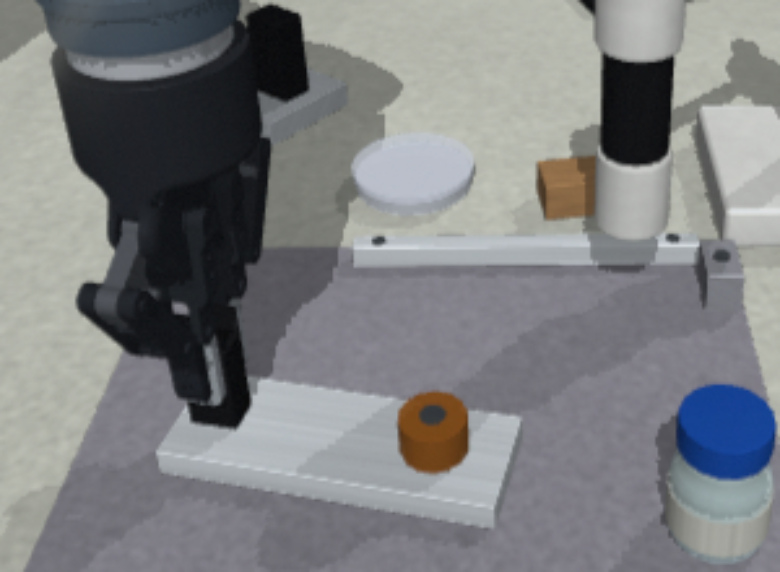

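Run:
```python
from h import *
np.set_printoptions(precision=2,suppress=True)
print(delta([524.8,-4.8,38.0],84.15))
```

```text
(array([-66.8 , 116.36,   0.3 ]), array([  0.  ,  -0.  , -12.46]))
```

{"name": "apply_moves", "arguments": {"increments": [{"tx":-0.003,"ty":0.005,"tz":0,"rx":0,"ry":0,"rz":-1,"gripper":-1},{"tx":-0.008,"ty":0.014,"tz":0,"rx":0,"ry":0,"rz":-2.5,"gripper":-1},{"tx":-0.013,"ty":0.023,"tz":0,"rx":0,"ry":0,"rz":-4,"gripper":-1},{"tx":-0.018,"ty":0.032,"tz":0,"rx":0,"ry":0,"rz":-5.5,"gripper":-1},{"tx":-0.023,"ty":0.041,"tz":0,"rx":0,"ry":0,"rz":-7,"gripper":-1},{"tx":-0.028,"ty":0.05,"tz":0,"rx":0,"ry":0,"rz":-8.5,"gripper":-1},{"tx":-0.033,"ty":0.059,"tz":0,"rx":0,"ry":0,"rz":-10,"gripper":-1},{"tx":-0.038,"ty":0.068,"tz":0,"rx":0,"ry":0,"rz":-11,"gripper":-1},{"tx":-0.043,"ty":0.077,"tz":0,"rx":0,"ry":0,"rz":-12,"gripper":-1},{"tx":-0.047,"ty":0.084,"tz":0,"rx":0,"ry":0,"rz":-12.5,"gripper":-1},{"tx":-0.05,"ty":0.088,"tz":0,"rx":0,"ry":0,"rz":-12.5,"gripper":-1},{"tx":-0.05,"ty":0.088,"tz":0,"rx":0,"ry":0,"rz":-12.5,"gripper":-1}]}}

```text
time: 6.58
position: [500.5, -26.2, 38.4]
ee_rot: [0.159, 3.137, 0.001]
contact_force: [1.8, 0.7, 0.7]
gripper_width: 0.201
```

Run:
```python
from h import *
import cv2
np.set_printoptions(precision=3,suppress=True)
s=manip.state();print(s['time'],s['contact_force'],s['wrist_torque'],s['position'],s['gripper_width'])
print(delta([524.8,-4.8,38.0],84.15))
cv2.imwrite("pics/side5.png",eyes.capture("side")[:,:,::-1])
cv2.imwrite("pics/s5.png",cv2.resize(cv2.imread("pics/side5.png")[230:390,180:440],None,fx=3,fy=3,interpolation=cv2.INTER_CUBIC))
```

```text
6.575 [1.773 0.711 0.738] [ 0.074 -0.141  0.11 ] [500.544 -26.202  38.354] 0.20098662474963597
(array([-21.975,  23.738,   0.379]), array([0.023, 0.04 , 0.064]))
```

View pics/s5.png

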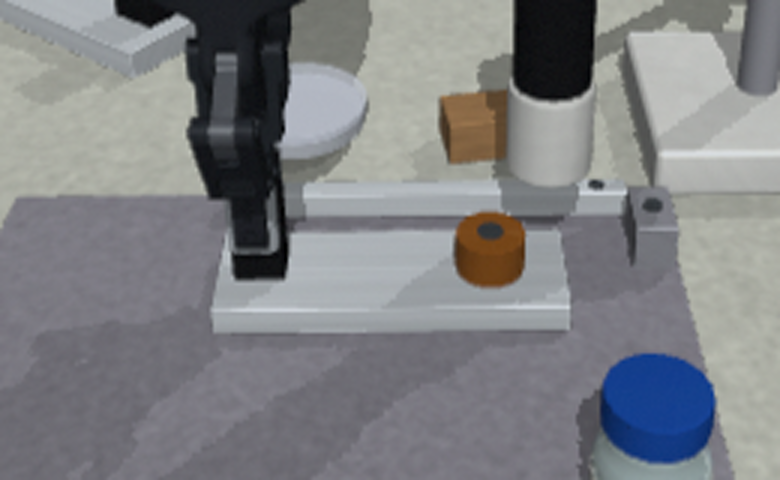

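The carrier is flat and looks parallel to the fence, and the grip is intact. I'll compare its angle and position with the fence.

```bash
cat > m.py <<'E'
from h import *
import cv2,sys
np.set_printoptions(precision=2,suppress=True)
e=np.array([np.cos(np.radians(-5.85)),np.sin(np.radians(-5.85))]);n=np.array([-e[1],e[0]]);F=np.array([582.4,29.6])
ff=lambda P:np.array([(P[:2]-F)@e,(P[:2]-F)@n])
c=lambda x,y,s,ox,oy:((x+.5)/s-.5+ox,(y+.5)/s-.5+oy)
E
python3 - <<'E'
from m import *
k=lambda x,y,z:onz("side",c(x,y,3,180,230),z)
a,b=k(214,309,20),k(569,309,20);a2,b2=k(214,332,6),k(569,329,6);f0,f1=k(305,215,6),k(626,212,6);sp=k(490,231,40)
for q in(a,b,a2,b2,f0,f1,sp):print(q,ff(q))
for p,q in((a,b),(a2,b2),(f0,f1)):print(np.degrees(np.arctan2(*(q-p)[[1,0]])))
E
```

```text
[479.6 -51.1  20. ] [-94.04 -90.75]
[635.69 -69.21  20.  ] [ 63.08 -92.87]
[478.34 -50.2    6.  ] [-95.38 -89.99]
[636.81 -66.54   6.  ] [ 63.93 -90.09]
[521.13  32.24   6.  ] [-61.22  -3.62]
[682.4   15.69   6.  ] [100.89  -3.65]
[605.18 -35.52  40.  ] [ 29.3  -62.46]
-6.621394167542535
-5.885033570926839
-5.8583896624890635
```

{"name": "apply_moves", "arguments": {"increments": [{"tx":-0.004,"ty":0.004,"tz":0,"rx":0,"ry":0,"rz":0,"gripper":-1},{"tx":-0.008,"ty":0.009,"tz":0,"rx":0,"ry":0,"rz":0,"gripper":-1},{"tx":-0.013,"ty":0.014,"tz":0,"rx":0,"ry":0,"rz":0,"gripper":-1},{"tx":-0.018,"ty":0.019,"tz":0,"rx":0,"ry":0,"rz":0,"gripper":-1},{"tx":-0.021,"ty":0.022,"tz":0,"rx":0,"ry":0,"rz":0,"gripper":-1},{"tx":-0.022,"ty":0.023,"tz":0,"rx":0,"ry":0,"rz":0,"gripper":-1},{"tx":-0.022,"ty":0.023,"tz":0,"rx":0,"ry":0,"rz":0,"gripper":-1},{"tx":-0.022,"ty":0.023,"tz":0,"rx":0,"ry":0,"rz":0,"gripper":-1}]}}

```text
time: 7.62
position: [524.4, -5.7, 38.3]
ee_rot: [0.159, 3.137, 0.001]
contact_force: [1.1, 1.0, 1.6]
gripper_width: 0.202
```

Run:
```python
from m import *
s=manip.state();print(s['time'],s['contact_force'],s['wrist_torque'],s['position'],s['gripper_width'])
print(delta([537.3,0,38.0],84.15))
cv2.imwrite("pics/side6.png",eyes.capture("side")[:,:,::-1])
cv2.imwrite("pics/s6.png",cv2.resize(cv2.imread("pics/side6.png")[250:350,240:420],None,fx=4,fy=4,interpolation=cv2.INTER_CUBIC))
```

```text
7.625 [1.13 0.95 1.61] [ 0.16 -0.18  0.05] [524.4   -5.71  38.33] 0.20231665958740613
(array([-12.26,   6.99,   0.34]), array([0.03, 0.03, 0.05]))
```

View pics/s6.png

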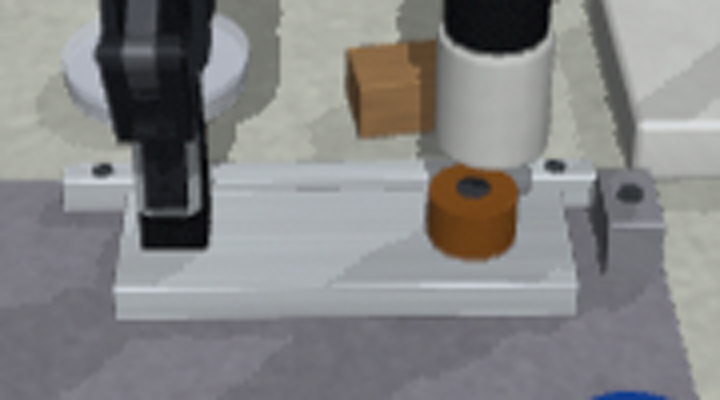

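The carrier is just short of home: there's a gap at the stop (crop 578 to 600) and it's near the fence. Next come small steps while I watch the force.

{"name": "apply_moves", "arguments": {"increments": [{"tx":-0.003,"ty":0.002,"tz":0,"rx":0,"ry":0,"rz":0,"gripper":-1},{"tx":-0.006,"ty":0.004,"tz":0,"rx":0,"ry":0,"rz":0,"gripper":-1},{"tx":-0.009,"ty":0.006,"tz":0,"rx":0,"ry":0,"rz":0,"gripper":-1},{"tx":-0.01,"ty":0.006,"tz":0,"rx":0,"ry":0,"rz":0,"gripper":-1}]}}

```text
time: 8.18
position: [534.9, -0.6, 38.3]
ee_rot: [-0.159, -3.137, -0.0]
contact_force: [-1.9, -0.2, 6.1]
gripper_width: 0.2
```

{"name": "apply_moves", "arguments": {"increments": [{"tx":-0.0005,"ty":0.0005,"tz":0,"rx":0,"ry":0,"rz":0,"gripper":-1},{"tx":-0.001,"ty":0.001,"tz":0,"rx":0,"ry":0,"rz":0,"gripper":-1},{"tx":-0.001,"ty":0.001,"tz":0,"rx":0,"ry":0,"rz":0,"gripper":-1}]}}

```text
time: 8.55
position: [535.7, -0.3, 38.3]
ee_rot: [-0.16, -3.137, 0.001]
contact_force: [-3.4, -2.1, 4.6]
gripper_width: 0.202
```

Run:
```python
from m import *
s=manip.state();print(s['time'],s['contact_force'],s['wrist_torque'],s['position'],s['gripper_width'])
print(delta([537.3,0,38.0],84.15))
```

```text
8.55 [-3.41 -2.06  4.61] [-0.43  0.54 -0.24] [535.7   -0.27  38.32] 0.2017688450881178
(array([-1.57,  0.43,  0.32]), array([-0.04, -0.02,  0.02]))
```

{"name": "apply_moves", "arguments": {"increments": [{"tx":-0.0005,"ty":0.0005,"tz":0,"rx":0,"ry":0,"rz":0,"gripper":-1},{"tx":-0.001,"ty":0.001,"tz":0.0005,"rx":0,"ry":0,"rz":0,"gripper":-1},{"tx":-0.001,"ty":0.001,"tz":0.0005,"rx":0,"ry":0,"rz":0,"gripper":-1}]}}

```text
time: 8.93
position: [536.5, -0.3, 38.3]
ee_rot: [-0.161, -3.137, 0.004]
contact_force: [-7.4, -7.7, 11.1]
gripper_width: 0.2
```

{"name": "apply_moves", "arguments": {"increments": [{"tx":-0.0005,"ty":0.0005,"tz":0,"rx":0,"ry":0,"rz":0,"gripper":-1},{"tx":-0.001,"ty":0.001,"tz":0,"rx":0,"ry":0,"rz":0,"gripper":-1},{"tx":-0.001,"ty":0.001,"tz":0,"rx":0,"ry":0,"rz":0,"gripper":-1}]}}

```text
time: 9.3
position: [537.2, -0.2, 38.4]
ee_rot: [-0.162, -3.136, 0.007]
contact_force: [-8.8, -11.0, 13.5]
gripper_width: 0.202
```

Run:
```python
from m import *
s=manip.state();print(s['time'],s['contact_force'],s['wrist_torque'],s['position'],s['gripper_width'])
print(delta([537.3,0,38.0],84.15))
cv2.imwrite("pics/side7.png",eyes.capture("side")[:,:,::-1])
cv2.imwrite("pics/s7.png",cv2.resize(cv2.imread("pics/side7.png")[250:350,240:420],None,fx=4,fy=4,interpolation=cv2.INTER_CUBIC))
```

```text
9.3 [ -8.78 -11.05  13.52] [-2.36  1.71 -0.11] [537.22  -0.21  38.36] 0.20202134133374636
(array([-0.06,  0.22,  0.36]), array([-0.26, -0.06, -0.05]))
```

View pics/s7.png

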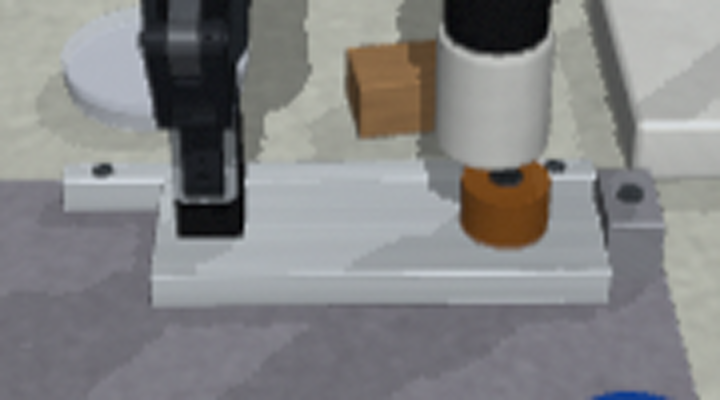

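The carrier is firm on the fence (11 N), but x still advances with each step. Much of the 8.8 N there may be friction, so I'll keep going towards the stop only.

{"name": "apply_moves", "arguments": {"increments": [{"tx":-0.0005,"ty":0,"tz":0,"rx":0,"ry":0,"rz":0,"gripper":-1},{"tx":-0.001,"ty":0,"tz":0,"rx":0,"ry":0,"rz":0,"gripper":-1},{"tx":-0.001,"ty":0,"tz":0,"rx":0,"ry":0,"rz":0,"gripper":-1}]}}

```text
time: 9.72
position: [537.2, -0.2, 38.4]
ee_rot: [-0.162, -3.135, 0.007]
contact_force: [-14.2, -10.3, 17.6]
gripper_width: 0.204
```

{"name": "apply_moves", "arguments": {"increments": [{"tx":-0.0005,"ty":0,"tz":0,"rx":0,"ry":0,"rz":0,"gripper":-1},{"tx":-0.001,"ty":0,"tz":0,"rx":0,"ry":0,"rz":0,"gripper":-1},{"tx":-0.001,"ty":0,"tz":0,"rx":0,"ry":0,"rz":0,"gripper":-1}]}}

```text
time: 10.1
position: [537.2, -0.2, 38.4]
ee_rot: [-0.161, -3.133, 0.007]
contact_force: [-18.1, -11.4, 20.4]
gripper_width: 0.203
```

{"name": "apply_moves", "arguments": {"increments": [{"tx":-0.0005,"ty":0,"tz":0,"rx":0,"ry":0,"rz":0,"gripper":-1},{"tx":-0.001,"ty":0,"tz":0,"rx":0,"ry":0,"rz":0,"gripper":-1},{"tx":-0.001,"ty":0,"tz":0,"rx":0,"ry":0,"rz":0,"gripper":-1}]}}

```text
time: 10.48
position: [537.2, -0.2, 38.3]
ee_rot: [-0.161, -3.131, 0.007]
contact_force: [-22.6, -12.0, 23.9]
gripper_width: 0.2
```

Motion halted at x=537.2, the predicted seat, with the force rising. Checking seating, flatness and alignment.

Run:
```python
from m import *
s=manip.state();print(s['time'],s['contact_force'],s['wrist_torque'],s['position'],s['gripper_width'])
R=Ro.from_rotvec(s['ee_rot']).as_matrix();print(R)
cv2.imwrite("pics/side8.png",eyes.capture("side")[:,:,::-1])
cv2.imwrite("pics/s8.png",cv2.resize(cv2.imread("pics/side8.png")[270:340,265:420],None,fx=5,fy=5,interpolation=cv2.INTER_CUBIC))
cv2.imwrite("pics/sc8.png",cv2.resize(eyes.capture("scene")[160:300,220:390,::-1],None,fx=4,fy=4,interpolation=cv2.INTER_CUBIC))
cv2.imwrite("pics/w8.png",eyes.capture("wrist")[:,:,::-1])
s=manip.state();print(s['contact_force'])
```

```text
10.475 [-22.56 -11.98  23.88] [-2.24  4.1  -0.14] [537.17  -0.23  38.32] 0.1999549932587882
[[-0.99  0.1  -0.01]
 [ 0.1   0.99 -0.  ]
 [ 0.01 -0.   -1.  ]]
[-23.15 -11.92  24.28]
```

View pics/s8.png

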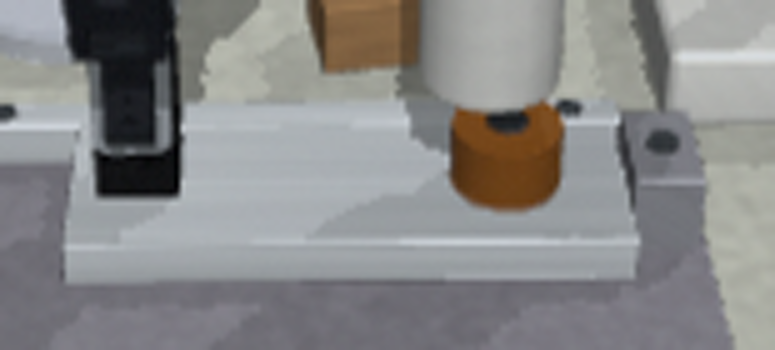

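View pics/sc8.png

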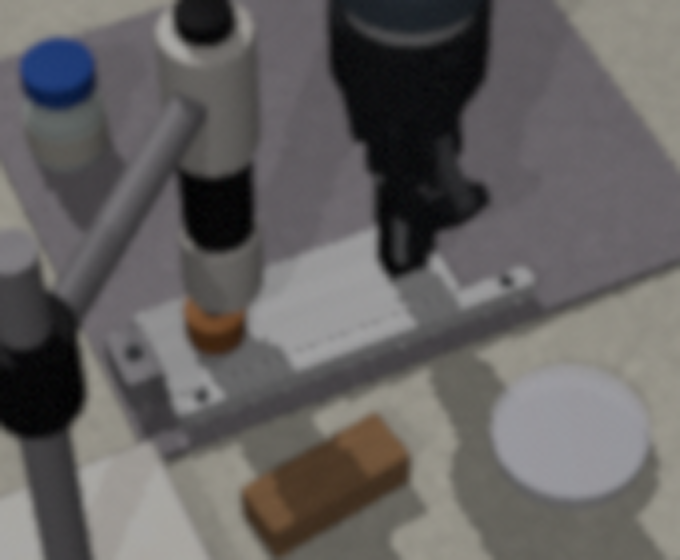

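View pics/w8.png

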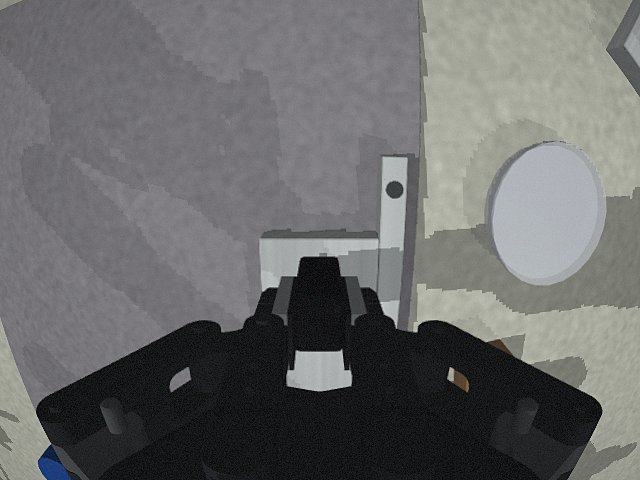

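Run:
```python
from m import *
k=lambda x,y,z:onz("side",c(x,y,5,265,270),z)
np.set_printoptions(precision=4,suppress=True)
a,b=k(67,284,6),k(635,278,6);a1,b1=k(67,245,20),k(637,238,20)
for q in(a,b,a1,b1):print(q,ff(q))
for p,q in((a,b),(a1,b1)):print(np.degrees(np.arctan2(*(q-p)[[1,0]])))
print(Ro.from_rotvec(manip.state()['ee_rot']).as_matrix())
# subpixel: bottom edge of front face by strongest vertical gradient, per column, fit lines
for f in("side5","side6","side7","side8"):
    g=cv2.cvtColor(cv2.imread(f"pics/{f}.png"),cv2.COLOR_BGR2GRAY).astype(float)
    x0,x1,y0={"side5":(255,365,338),"side6":(272,380,327),"side7":(282,388,324),"side8":(282,388,324)}[f]
    pts=[]
    for x in range(x0,x1):
        col=g[y0-6:y0+8,x]; d=np.maximum(-np.diff(col),0); i=d.argmax(); w=d[max(i-1,0):i+2]; pts.append((x,y0-6+.5+(w*np.arange(max(i-1,0),max(i-1,0)+len(w))).sum()/w.sum()))
    pts=np.array(pts,np.float32); l=cv2.fitLine(pts,cv2.DIST_HUBER,0,.01,.01).ravel()
    yy=lambda x:l[3]+(x-l[2])*l[1]/l[0]
    p,q=onz("side",(x0,yy(x0)),6),onz("side",(x1,yy(x1)),6)
    print(f,yy(x0),yy(x1),np.degrees(np.arctan2(*(q-p)[[1,0]])),ff(p),ff(q))
```

```text
[515.0582 -25.5797   6.    ] [-61.3669 -61.7561]
[673.456  -41.4425   6.    ] [ 97.8227 -61.3917]
[515.8776 -25.8366  20.    ] [-60.5256 -61.9281]
[673.145  -41.1783  20.    ] [ 97.4865 -61.1606]
-5.718840415156944
-5.5716816756941085
[[-0.9947  0.1028 -0.0065]
 [ 0.1028  0.9947 -0.0041]
 [ 0.006  -0.0048 -1.    ]]
side5 340.94208 339.1025 -5.188216946707666 [-89.8238 -91.2671] [ 58.1503 -89.5579]
side6 329.47906 328.1017 -5.525806858479983 [-69.1675 -68.1921] [ 80.8983 -67.343 ]
side7 325.42703 325.3688 -6.599348261900674 [-55.9088 -59.7394] [ 92.7467 -61.6838]
side8 325.4691 325.41342 -6.601323766958637 [-55.9019 -59.8302] [ 92.7341 -61.7794]
```

Run:
```python
import cv2,numpy as np
a=cv2.imread("pics/side8.png"); b=cv2.imread("pics/side6.png")
A=cv2.resize(a[308:334,270:310],None,fx=10,fy=10,interpolation=cv2.INTER_NEAREST);B=cv2.resize(a[308:334,365:405],None,fx=10,fy=10,interpolation=cv2.INTER_NEAREST)
cv2.imwrite("pics/z8.png",np.hstack([A,B]))
g=cv2.cvtColor(a,cv2.COLOR_BGR2GRAY)
for x in (282,300,320,340,360,380): print(x,g[314:332,x])
```

```text
282 [160 161 165 162 167 188 168 167 165 162 156 153 139 113 112 112 115 124]
300 [176 177 179 178 176 172 168 165 163 159 155 146 121 114 115 114 115 123]
320 [174 175 175 181 187 164 166 166 161 157 155 146 116 111 109 106 109 110]
340 [156 155 155 167 185 159 164 164 160 156 155 142 103 115 113 107 104 105]
360 [156 154 152 175 205 164 163 164 158 156 160 159 109 110 109 108 111 110]
380 [157 154 156 173 188 164 164 162 157 156 160 155 110 112 111 113 123 122]
```

View pics/z8.png

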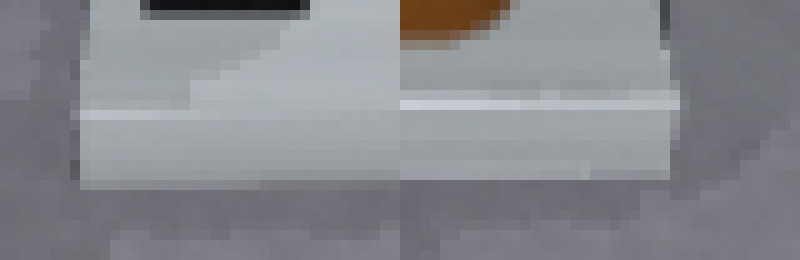

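The side's lower edge drops about 1 px towards the tail (row 326.4 to 325.5). That gives −5.7°, the fence's own angle, so the carrier is flat, parallel and touching the stop. A short hold, then I hand in.

{"name": "apply_moves", "arguments": {"increments": [{"tx":0,"ty":0,"tz":0,"rx":0,"ry":0,"rz":0,"gripper":-1},{"tx":0,"ty":0,"tz":0,"rx":0,"ry":0,"rz":0,"gripper":-1},{"tx":0,"ty":0,"tz":0,"rx":0,"ry":0,"rz":0,"gripper":-1},{"tx":0,"ty":0,"tz":0,"rx":0,"ry":0,"rz":0,"gripper":-1}]}}

```text
time: 11.12
position: [537.2, -0.2, 38.3]
ee_rot: [-0.161, -3.131, 0.007]
contact_force: [-22.0, -11.5, 24.0]
gripper_width: 0.201
```

Run:
```python
from m import *
s=manip.state();print(s['time'],s['contact_force'],s['position'])
print(order.hand_in())
```

```text
11.125 [-21.96 -11.5   24.03] [537.2   -0.23  38.33]
the job is handed in; nothing more can be done
None
```

I gripped the carrier by its black block and slid it flat on the plate, turning it about 12° to line up with the fence. I stopped it just short of home under the lens, then pressed it against the fence and stop. I handed in at about 11 s with the arm still pushing; no verdict was reported.

**Last checks:**
- **Push:** the force reading was steady at about 22 N towards the stop, 12 N towards the fence and 24 N down. Some of the 22 N is friction; I estimate at least 10 N reaches the stop.
- **Position:** the tool stopped 0.3 mm or less from the seat I had worked out. The last pictures show no gap at fence or stop.
- **Angle:** I measured −5.7° for the carrier's side and about −5.85° for the fence. The carrier looks flat.
- **Surroundings:** the dish, jar and carton looked undisturbed in the last pictures. No move went near the lens head or stand.

**Checks that disagreed:**
- **Fingertips:** they sat about 25 mm higher relative to the tool point than `manip.tips_ahead` says. I saw this before gripping and went 20 mm lower.
- **Edge fit:** an automatic fit of the carrier's lower edge gave −6.6°. I judged it unreliable and used the pixel rows instead.
- **Tool tilt:** the tool leans about 0.008 rad under load, within the 0.02 rad allowed for the carrier.

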